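# Load an autosampler carrier: riser, then vial rack under hooks and catch

### The job

Load the empty bay of the autosampler sample carrier so that it matches the full bay beside it and its vials stand at needle height: first lay the thick open-frame riser flat in the bay, then fit the vial rack on top of it, tongue end under the two hooks, and press its pad end down by feel, no harder than needed, until the spring catch snaps over its edge. Keep the vials upright (a slight tilt to get under the hooks is fine), do not ram the rack or bear down hard on it, leave the thin plate and the rest of the bench where they are, and let go of everything.

Things in the scene. Friction and masses are not known exactly. Their poses are not given: they have to be found in the camera images.
- carrier: Fixed two-bay sample carrier, grey plate 200 x 204 x 8 mm with steel fittings. Origin: centre of the EMPTY bay, at bench height (bay floor 8 mm above it). x runs along the bay from its hook end (-x, wire handle outside, towards the robot) to its catch end (+x), y left, z up. Low stops at x -68 and +68 mm, 18 mm high, hold the riser lengthwise.
- bay_hooks (a point): Middle of the front edge of the empty bay's two hooks, at their underside: carrier x = -68 mm, 34 mm above the bench. They are at |y| 10 to 28 mm, 4 mm thick, and reach 9 mm forward from a back wall 38 mm high with its face at x = -77 mm. Axes as the carrier's.
- bay_guide (a point): Inner face of one side guide: carrier x = 61, y = 33, z = 19 mm. Four upright guides, inner faces at y = +33 and -33 mm, tops flared outward, up to 41 mm above the bench, stand only near the ends (x -77 to -62 and 54 to 68 mm); between them the bay's sides are open for fingers.
- full_bay (a point): Centre of the floor of the full bay, at carrier y = +100 mm: alike in every detail, its riser and rack are fixed in it and show the finished job; its vial caps reach 69 mm above the bench.
- carrier_catch (a joint): Spring catch of the empty bay, 34 mm wide: how far it is pushed outward along carrier +x, in m; 0 at rest, at most 0.011. The rack's end edge, pressed down on its ramp, drives it out until the edge passes below the nose and it snaps back to 0 over the edge. The spring gives 3 N at rest, 5 N when passed; pressing on the rack's pad takes about 6 to 15 N.
- catch_nose (a point): Tip of the catch's nose at carrier x = 70.5 mm, 31 mm above the bench. From it the ramp rises outward to x = 79.5 mm at 48 mm, with a thumb tab to 49 mm. Black housing blocks, 40 mm high, at |y| 20 to 36 mm, flank it; their face at x = 77 mm stops the rack.
- riser_mid (a point): Centre, half-way up, of the thick riser: aluminium open frame 132 mm (its x) x 62 mm (its y) x 16 mm high with two rectangular windows, 0.15 to 0.3 kg. z up. Either way round is right. In the bay it lies flat on the floor, its centre over the bay's centre, 16 mm above the bench (play 2 mm each way).
- rack_mid (a point): Centre of the vial block of the loose grey rack (0.2 to 0.35 kg), 21 mm above the rack's underside; x points to the pad end, z up. Block 96 mm long (x -48 to +48), 60 mm wide (faces to grip), top 36 mm above the underside, 18 vials up to 44 mm. Home: level, x along carrier x, at carrier x = -12, y = 0 mm (play 2 mm), 45 mm above the bench.
- rack_tongue (a point): Middle of the lower edge of the rack's tongue, 63 mm along -x from rack_mid. The base slab is 150 x 62 mm, 6 mm thick, from here to the end edge at x = +87 mm from rack_mid; its first 15 mm, bare, are the tongue. Home: carrier x = -75 mm, 24 mm above the bench, so the hooks overlap it by about 7 mm.
- rack_pad (a point): Centre of the top of the rack's ribbed press pad (26 x 40 mm), 18 mm above the rack's underside, 65 mm along +x from rack_mid. Home: 42 mm above the bench.
- thin_plate_mid (a point): Centre of a solid thin aluminium plate 132 x 62 x 8 mm, not wanted here: leave it.
- well_plate: Loose white 96-well plate 128 x 86 x 14 mm, origin under its centre. Leave it.
- bottle_a: Small glass bottle with yellow cap, 56 mm across, 104 mm high, origin under its centre. Leave it.
- bottle_b: The same kind of bottle, origin under its centre. Leave it.
- wrench: Loose fitting wrench 140 mm long, lying along its x. Leave it.
- caps_jar: Jar with white lid, 60 mm across, 70 mm high, origin under its centre. Leave it.
- pipette: Hand pipette about 240 mm long lying along its x, 30 mm high. Leave it.
There are look-alikes about, which are no part of the job. What is shaped like the part that bears riser_mid but blue or turquoise is not meant. What is shaped like the part that bears rack_mid but red is not meant.

How it is judged (in metres and radians):
On the way:
1. the thick riser lies flat in the empty bay, let go, before the rack goes on it (x of riser_mid in the frame of carrier between -0.004 and 0.004 m and y of riser_mid in the frame of carrier between -0.004 and 0.004 m and z of riser_mid in the frame of carrier between 0.014 and 0.018 m and angle between riser_mid's own z axis and vertical below 0.04 rad and contact force between each of the fingers, rack and riser below 0.1 N), for 0.2 s.
At the end, for the whole second after the job is handed in: Riser flat in the empty bay (4 mm each way, 2 mm in height, level to 0.04 rad); rack on it, tongue under the hooks, home within 4 mm along and across the bay and 2 mm in height, level to 0.03 rad; catch back over its edge (within 2 mm of rest); all at rest (x of riser_mid in the frame of carrier between -0.004 and 0.004 m and y of riser_mid in the frame of carrier between -0.004 and 0.004 m and z of riser_mid in the frame of carrier between 0.014 and 0.018 m and angle between riser_mid's own z axis and vertical below 0.04 rad and x of rack_mid in the frame of carrier between -0.016 and -0.008 m and y of rack_mid in the frame of carrier between -0.004 and 0.004 m and z of rack_mid in the frame of carrier between 0.043 and 0.047 m and x of rack_pad in the frame of carrier between 0.049 and 0.057 m and z of rack_pad in the frame of carrier between 0.04 and 0.044 m and angle between rack_mid's own z axis and vertical below 0.03 rad and value of joint carrier_catch below 0.002 m and linear speed of each of rack, riser below 0.01 m/s); the robot touches nothing.
It fails at once if the rack is tipped more than 40 degrees (angle between rack_mid's own z axis and vertical above 0.7 rad).
It fails at once if the rack is rammed against the carrier with more than 60 N (contact force between rack and carrier above 60 N).
It fails at once if the rack is borne down on the riser with more than 80 N (contact force between rack and riser above 80 N).
It fails at once if the thin plate or another bystander is moved more than 30 mm (distance of any of thin_plate_mid, well_plate, bottle_a, bottle_b, wrench, caps_jar, pipette from where it was at the start of the episode above 0.03 m).
It also fails if it takes over 61 s, if anything falls off the work surface, if the arm or the gripper's body presses on something with over 40 N, if the wrist force passes 120 N, or if a joint passes its speed limit or range.

### The arm

A 6-joint arm with a two-finger parallel gripper is mounted at the origin on the work surface. World frame = base frame: x ahead of the robot, y to its left, z up, the work surface at z = 0. Lengths are in m, angles in degrees, forces in N, time in s.
With the tool pointing down it reaches from about 0.4 to 0.825 m from the base axis. Payload 7 kg.
Tool frame: the origin (TCP) lies on the front face of the gripper's body, between the roots of the fingers; the fingertips stand 66 mm ahead of it and the grasp point (between the pads) lies 47 mm ahead of it; z points along the fingers, y is the line along which they close (so a half turn about z gives the same grasp; the last joint's range is limited). The gripper opens to 88 mm and grips with 3 to 60 N. Pads are 19 mm wide; open, the fingers measure 130 mm over their backs; the gripper's body (78 mm by 193 mm) begins 47 mm behind the grasp point.
Start: joints at [-59.983, 20.546, 0.682, 0, -70.136, -16.507], TCP at [0.158, -0.656, 0.292] pointing down, gripper open.
Joint ranges: [-176.03, 176.03], [-82.01, 121.73], [-58.28, 71.71], [-173.87, 95.51], [-174.79, -0.11], [-173.66, 173.66]. Speed limits (degrees/s): [136.94, 136.94, 172.46, 180, 180, 180].

### API

Orientations are given as [roll, pitch, yaw] about the fixed x, y, z axes, in that order (R = Rz(yaw) Ry(pitch) Rx(roll)).
In Python, from plant import ctrl gives the robot as it stands.
- The arm moves only by the tool send_rows, never from a script. Its argument "deltas" is a list of rows, each a list of 2 entries, a list of its own where there are three numbers: the shift along the tool's x, y, z each as a share of 800 mm, from -1 to 1, then the turn about the tool's z as a share of 90 degrees, from -1 to 1. A call has exactly 5 rows; each row is the pose to reach, as a shift and turn from the pose commanded when the call began, along the tool's axes at that moment; what a row does not reach only later rows make up. A row lasts 1/12 s, in which the tool goes at most 41.7 mm and 7.16 degrees, less where a joint would pass 70% of its speed; a pose out of reach is approached as far as the arm can. A call with a number of a shift or a turn outside -1 to 1 is refused whole. A call with a gripper value outside its range is refused whole. "gripper" is the opening, from 0 (shut) to 1 (fully open), set as the call begins (left out, the last holds). The fingers move at their own pace and stop on an object; the grip force is fixed at half the most. Time passes only in rows, so rows that repeat a pose let the fingers close, or fill a call up. It gives the time, the measured TCP pose, the force, the opening and the grip force at its end, in the units of the state.
- ctrl.get_obs(): the state, without advancing time (a new reading comes with each control period).
- ctrl.snapshot(name): name is "side" or "top"; returns a dict with "color" (480x640x3 uint8, red, green, blue), "vertical_fov" (degrees; the focal length in pixels is half the picture's height over the tangent of half this angle, whatever the lens; pixels are square), "cx", "cy" (the principal point, pixels), "k1" (the pictures are not rectified: a ray, as slopes to the right and down, at radius r is drawn at 1 + k1 r^2 times it, then the intrinsics apply), "rvec" (rotation vector, rad) and "tvec" (3), from world to camera coordinates, as OpenCV has them. Camera axes: x right, y down, z forward; pixel columns grow to the right and rows downward; lengths in m; the calibration is good to about 2 mm. A picture is of the moment at which its call begins. There is no depth.
- ctrl.close_job(): hands the job in; it is judged then, once.
Trained networks look in a picture, given as the dict that the camera call returned (one of the last four; its "shot" number tells which), for a name from the list of things; names that differ only in an ending like _2 or _b are one class to them, and where a whole thing is asked for, a point or a joint stands for the part that bears it (a point fixed in the world has none). Each returns a list of dicts, best first, with "conf" (0 to 1); they miss things now and then, are a little off and sometimes report something else, mostly with a low value. They report only what shows in the picture. A call takes as long as a camera call. They do not tell look-alikes from the thing itself.
- ctrl.boxes_of(picture, thing): "xy" ([column, row] as shares, 0 to 1, of the picture: columns of its width, rows of its height, amid what is visible of it).
- ctrl.cut_out(picture, thing): "pixels" (480x640 bool, what is visible of it) and "xy" ([column, row] as shares, 0 to 1, of the picture: columns of its width, rows of its height, amid what is visible of it).
The state is a dict: "clock": time; "joint_pos": joint angles; "qvel": joint speeds; "tau": joint torques, N m; "tool_pos": TCP position; "orientation": TCP orientation; "force": force on the tool from outside, world axes, zero at the start; "moment": the same for the moment, N m; "opening": finger opening in m; "gripper_force": force on a finger pad.
Only numpy, scipy, OpenCV 4.12 (cv2) and the standard library are available. Lean on these libraries where they do the work, as an engineer would, in place of code of your own. Each camera call takes 0.05 s, during which the arm holds its last target. There are 200 camera calls.

## Working session

There is one attempt and no reset: what is moved stays moved. The work goes in short steps, Python scripts to look and compute and a tool call to move; the robot and the scene stay as the last step left them, time stands still between calls to the robot, and variables do not carry over. Pictures are saved under pics/ and viewed, at most 10 in all, crops included, and the job is handed in when it is done.

Besides the shell and the picture viewer there is one more tool, called after "Call:" as name(argument=value, ...), one argument or row to a line, values as JSON. send_rows: Moves the arm, as the interface text tells. Shift numbers are shares of 800 mm and turn numbers shares of 90 degrees, none past 1 either way. Its arguments: {"type":"object","properties":{"deltas":{"type":"array","items":{"type":"array"}},"gripper":{"type":"number"}},"required":["deltas"]}

```bash
mkdir -p pics; ls
cat > h.py <<'E'
import numpy as np, cv2
from plant import ctrl
def cam(s):
    f=240/np.tan(np.radians(s["vertical_fov"])/2)
    R=cv2.Rodrigues(np.array(s["rvec"],float))[0]; t=np.array(s["tvec"],float).reshape(3)
    return f,R,t
def proj(s,P):
    f,R,t=cam(s); K=np.array([[f,0,s["cx"]],[0,f,s["cy"]],[0,0,1.]])
    return cv2.projectPoints(np.array(P,float).reshape(-1,1,3),R,t,K,np.array([s["k1"],0,0,0.]))[0].reshape(-1,2)
def back(s,uv,z):
    f,R,t=cam(s); K=np.array([[f,0,s["cx"]],[0,f,s["cy"]],[0,0,1.]])
    n=cv2.undistortPoints(np.array(uv,float).reshape(-1,1,2),K,np.array([s["k1"],0,0,0.])).reshape(-1,2)
    d=np.c_[n,np.ones(len(n))]@R; c=-R.T@t
    return c+d*((z-c[2])/d[:,2])[:,None]
def save(s,n,crop=None,k=1):
    im=s["color"][:,:,::-1]
    if crop: x,y,w,h=crop; im=im[y:y+h,x:x+w]
    cv2.imwrite("pics/"+n,cv2.resize(np.ascontiguousarray(im),None,fx=k,fy=k,interpolation=cv2.INTER_CUBIC))
E
python3 - <<'E'
from h import *
o=ctrl.get_obs(); print(o["clock"],o["tool_pos"],o["orientation"],o["force"],o["opening"])
S={n:ctrl.snapshot(n) for n in("top","side")}
for n,s in S.items():
    save(s,n+"0.png"); f,R,t=cam(s); print(n,f,-R.T@t,s["k1"])
    for th in("carrier","riser_mid","rack_mid","thin_plate_mid","bay_hooks","bay_guide","full_bay","catch_nose","rack_tongue","rack_pad"):
        print(th,[(np.round(np.array(d["xy"])*[640,480],1).tolist(),round(d["conf"],2)) for d in ctrl.boxes_of(s,th)])
E
```

```text
pics
0.0 [ 0.15757065 -0.65594242  0.29119583] [ 1.79901249e+02 -7.48572602e-03 -1.66499700e+02] [ 0.35455718 -0.35700051  0.19417523] 0.08766616689986852
top 539.7924055126213 [0.47733965 0.00744147 1.36420135] -0.019542456070080122
carrier [([305.0, 241.5], 0.9), ([433.4, 263.9], 0.6), ([384.4, 149.6], 0.35), ([459.0, 196.4], 0.25), ([292.2, 143.5], 0.18)]
riser_mid [([432.6, 265.2], 0.93), ([516.9, 276.0], 0.93), ([418.7, 345.0], 0.89)]
rack_mid [([110.7, 278.0], 0.81), ([172.3, 288.0], 0.7)]
thin_plate_mid [([207.3, 207.0], 0.58)]
bay_hooks [([302.6, 240.9], 0.64)]
bay_guide [([302.8, 239.9], 0.56)]
full_bay [([306.8, 238.2], 0.86)]
catch_nose [([321.3, 206.1], 0.68)]
rack_tongue [([111.3, 280.9], 0.93), ([171.2, 291.4], 0.88), ([303.3, 240.6], 0.64)]
rack_pad [([175.1, 291.3], 0.78), ([109.3, 282.4], 0.59), ([432.2, 266.1], 0.31)]
side 551.676984303179 [0.35718384 1.22846787 1.01575524] -0.041863368128486664
carrier [([312.3, 249.0], 0.63)]
riser_mid [([363.8, 154.1], 0.84), ([409.3, 198.8], 0.66)]
rack_mid [([325.6, 395.7], 0.86), ([345.0, 340.3], 0.67)]
thin_plate_mid [([260.7, 302.1], 0.84)]
bay_hooks [([314.3, 248.8], 0.65)]
bay_guide [([315.1, 250.9], 0.78)]
full_bay [([312.3, 244.3], 0.56)]
catch_nose [([287.3, 224.9], 0.52)]
rack_tongue [([348.6, 340.1], 0.9), ([323.1, 394.5], 0.82)]
rack_pad [([347.1, 341.6], 0.65), ([325.1, 393.6], 0.57)]
```

View pics/top0.png

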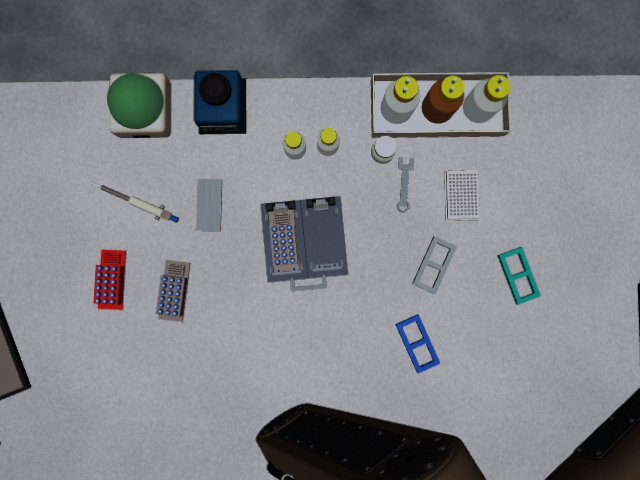

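View pics/side0.png

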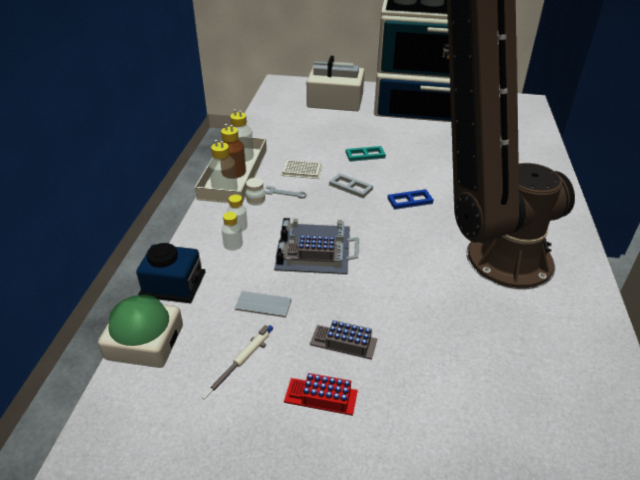

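The wanted parts in the top picture:
- **Riser:** grey frame at (435,265). The look-alikes are turquoise at (519,275) and blue at (418,344).
- **Rack:** grey at (173,290). The look-alike is red at (110,280).
- **Thin plate:** (208,206), to be left where it is.
- **Carrier:** (305,240), with the empty bay on its right at (324,238).

Next I'll fit silhouettes to get the poses.

```bash
cat > fit.py <<'E'
from h import *
from scipy.optimize import minimize
def box(x0,x1,y0,y1,z0,z1): return np.array([[x,y,z] for x in(x0,x1) for y in(y0,y1) for z in(z0,z1)])/1000
def rackb(o): # z from underside, o=offset (x,y,z) mm of rack_mid underside
    x,y,z=o; return [box(x-63,x+87,y-31,y+31,z,z+6),box(x-48,x+48,y-30,y+30,z,z+40),box(x+52,x+78,y-20,y+20,z,z+18)]
M={"riser":[box(-66,66,-31,31,0,16)],"rack":rackb((0,0,0)),
 "carrier":[box(-100,100,-52,152,0,8),box(-80,-77,-30,30,8,38),box(-80,-77,70,130,8,38),box(77,85,-36,36,8,40),box(77,85,64,136,8,40)]+rackb((-12,100,24))}
def tf(P,p):
    c,s=np.cos(p[2]),np.sin(p[2]); return np.c_[p[0]+c*P[:,0]-s*P[:,1],p[1]+s*P[:,0]+c*P[:,1],P[:,2]]
U=4
def render(s,m,p,roi):
    im=np.zeros((roi[3]*U,roi[2]*U),np.uint8)
    for b in M[m]:
        q=(proj(s,tf(b,p))-roi[:2]+.5)*U-.5
        cv2.fillConvexPoly(im,cv2.convexHull(np.round(q*16).astype(np.int32)),255,shift=4)
    return cv2.resize(im,(roi[2],roi[3]),interpolation=cv2.INTER_AREA)/255.
def filled(mask):
    c,_=cv2.findContours(mask.astype(np.uint8),cv2.RETR_EXTERNAL,cv2.CHAIN_APPROX_NONE)
    o=np.zeros(mask.shape,np.uint8); cv2.drawContours(o,[max(c,key=cv2.contourArea)],-1,1,-1); return o
def fit(views,m,p0):  # views: [(snap,mask)]
    L=[]
    for s,k in views:
        x,y,w,h=cv2.boundingRect(k); L.append((s,k[y-15:y+h+15,x-15:x+w+15].astype(float),(x-15,y-15,w+30,h+30)))
    f=lambda q:sum(np.abs(render(s,m,(q[0]/100,q[1]/100,q[2]/10),r)-k).sum()/k.sum() for s,k,r in L)
    best=None
    for d in (0,):
        q0=np.array([p0[0]*100,p0[1]*100,p0[2]*10])
        r=minimize(f,q0,method="Nelder-Mead",options=dict(initial_simplex=np.vstack([q0,q0+[1,0,0],q0+[0,1,0],q0+[0,0,1]]),xatol=.005,fatol=1e-4))
    return np.array([r.x[0]/100,r.x[1]/100,r.x[2]/10]),r.fun
def mask(s,th,uv):
    D=ctrl.cut_out(s,th); d=min(D,key=lambda d:np.hypot(*(np.array(d["xy"])*[640,480]-uv))); return filled(d["pixels"]),d["conf"]
E
python3 - <<'E'
from fit import *
t=ctrl.snapshot("top"); s=ctrl.snapshot("side")
vis=t["color"][:,:,::-1].copy()
vis=cv2.resize(vis,None,fx=1,fy=1)
big=cv2.resize(t["color"][:,:,::-1],None,fx=4,fy=4,interpolation=cv2.INTER_CUBIC); 
tiles=[]
for m,th,ut,us,z in(("riser","riser_mid",(433,265),(352,185),.016),("rack","rack_mid",(172,288),(345,338),.02),("carrier","carrier",(305,241),(312,249),.01)):
    a,ca=mask(t,th,ut); b,cb=mask(s,th,us)
    if m=="carrier":
        a,b=[cv2.morphologyEx(k,cv2.MORPH_OPEN,np.ones((9,9))) for k in(a,b)]
    mm=cv2.moments(a,True); g=back(t,[[mm["m10"]/mm["m00"],mm["m01"]/mm["m00"]]],z)[0]
    (_,_),(w,h),_=cv2.minAreaRect(np.argwhere(a)[:,::-1].astype(np.float32))
    P=np.argwhere(a)[:,::-1]; W=back(t,P[::3],z)[:,:2]; ev,E=np.linalg.eigh(np.cov(W.T)); d=E[:,1]; y0=np.arctan2(d[1],d[0])
    if m=="carrier": y0=-.07
    elif np.cos(y0)<0: y0-=np.pi
    y0=(y0+np.pi)%(2*np.pi)-np.pi
    if m=="carrier": g=g-np.array([0,.05,0])
    print(m,ca,cb,g.round(3),y0.round(2))
    for nm,v in(("top",[(t,a)]),("side",[(s,b)]),("both",[(t,a),(s,b)])):
        try: p,e=fit(v,m,(g[0],g[1],y0)); print("  ",nm,(p[:2]*1000).round(1),np.degrees(p[2]).round(2),round(e,3))
        except Exception as ex: print(nm,ex)
    x,y,w,h=cv2.boundingRect(a); k=4
    for bx in M[m]:
        q=cv2.convexHull((((proj(t,tf(bx,p))+.5)*k-.5)).astype(np.int32)); cv2.polylines(big,[q],True,(0,255,0),1)
    cx,cy=x+w//2,y+h//2; tiles.append(big[(cy-60)*4:(cy+60)*4,(cx-60)*4:(cx+60)*4])
cv2.imwrite("pics/fit.png",cv2.resize(np.hstack([tiles[2],np.vstack([cv2.resize(q,(240,240)) for q in tiles[:2]])]),(720,480)))
E
```

```text
riser 0.98 0.65 [ 0.483 -0.281  0.016] -0.44
   top [ 483.1 -282.6] -25.3 0.037
   side [ 484.5 -278.6] -25.85 0.049
   both [ 483.7 -281.9] -25.33 0.13
rack 0.96 0.89 [0.427 0.372 0.02 ] -0.18
   top [415.8 375.2] -8.51 0.053
   side [415.7 377.1] -8.25 0.057
   both [415.8 376.1] -8.77 0.121Traceback (most recent call last):
  File "<stdin>", line 18, in <module>
AttributeError: 'float' object has no attribute 'round'
```

Run:
```python
from fit import *
t=ctrl.snapshot("top"); s=ctrl.snapshot("side")
k=5
big=cv2.resize(t["color"][:,:,::-1],None,fx=k,fy=k,interpolation=cv2.INTER_CUBIC)
bs=cv2.resize(s["color"][:,:,::-1],None,fx=k,fy=k,interpolation=cv2.INTER_CUBIC)
a,ca=mask(t,"carrier",(305,241)); b,cb=mask(s,"carrier",(312,249))
a,b=[cv2.morphologyEx(q,cv2.MORPH_OPEN,np.ones((9,9))) for q in(a,b)]
g=back(t,[[305,240]],.01)[0]; print(ca,cb,g)
for nm,v in(("top",[(t,a)]),("side",[(s,b)]),("both",[(t,a),(s,b)])):
    p,e=fit(v,"carrier",(g[0],g[1]-.05,.08)); print(nm,(p[:2]*1000).round(1),np.degrees(p[2]).round(2),round(e,3))
    if nm=="top": pt=p
    if nm=="side": ps=p
for im,sn,p,(cx,cy) in((big,t,pt,(305,243)),(bs,s,ps,(317,247))):
  for bx in M["carrier"]:
    cv2.polylines(im,[cv2.convexHull(((proj(sn,tf(bx,p))+.5)*k-.5).astype(np.int32))],True,(0,255,0),1)
A=big[(243-55)*k:(243+55)*k,(305-40)*k:(305+40)*k]; B=bs[(247-55)*k:(247+55)*k,(317-40)*k:(317+40)*k]
R=big[(265-32)*k:(265+32)*k,(435-32)*k:(435+32)*k]
cv2.imwrite("pics/fit.png",np.hstack([A,B])[:, :800])
```

```text
0.83 0.64 [0.55034673 0.04041884 0.01      ]
top [556.7  -6.1] 4.65 0.068
side [558.4  -3.3] 5.09 0.088
both [557.2  -5.3] 4.67 0.166
```

View pics/fit.png

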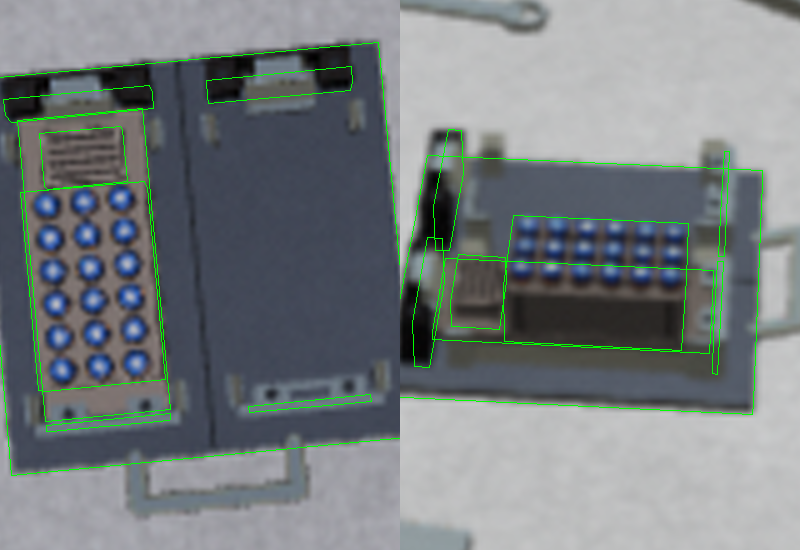

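The overlay shows the full bay on the left and the empty bay on the right, and the plate outline and the full bay's rack both match the fit. The carrier is at about (557,-5.5) mm, yaw 4.7°. I'll write a move planner next.

```bash
cat > plan.py <<'E'
import sys; from h import *
from scipy.spatial.transform import Rotation as Ro
# usage: plan.py n x y z yaw  [n x y z yaw ...] in mm/deg -> per call shift shares, turn share
o=ctrl.get_obs(); p=np.array(o["tool_pos"]); yaw=o["orientation"][2]
print("t",round(o["clock"],2),(p*1000).round(1),np.round(o["orientation"],2),"F",np.round(o["force"],1),"open",round(o["opening"]*1000,1),"g",round(o["gripper_force"],1),"j6",round(o["joint_pos"][5]))
a=list(map(float,sys.argv[1:]))
for i in range(0,len(a),5):
    n=int(a[i]); q=np.array(a[i+1:i+4])/1000; dy=(a[i+4]-yaw+90)%180-90; p0=p.copy()
    for k in range(n):
        c,s=np.cos(np.radians(yaw)),np.sin(np.radians(yaw)); d=(q-p0)/n
        print(np.round([(c*d[0]+s*d[1])/.8,(s*d[0]-c*d[1])/.8,-d[2]/.8,-dy/n/90],4).tolist()); yaw+=dy/n
    p=q
E
python3 plan.py 3 483.5 -281.5 120 -25.3 1 483.5 -281.5 69 -25.3
```

```text
t 1.7 [ 157.7 -656.3  292.2] [ 180.     -0.   -166.49] F [ 0.2 -0.7 -0.7] open 87.8 g 0.0 j6 -17
[-0.1685, 0.1201, 0.0717, 0.1437]
[-0.1373, 0.1548, 0.0717, 0.1437]
[-0.0992, 0.1816, 0.0717, 0.1437]
[0.0, 0.0, 0.0637, -0.0]
```

Call:
send_rows(
  deltas=[
    [[-0.034,0.024,0.014],0.029],
    [[-0.068,0.048,0.029],0.058],
    [[-0.101,0.072,0.043],0.086],
    [[-0.135,0.096,0.057],0.115],
    [[-0.1685,0.12,0.072],0.144],
  ],
  gripper=1,
)

```text
clock: 2.12
tool_pos: [0.267, -0.5304, 0.2344]
orientation: [-180.0, 0.0, -179.6]
force: [0.1, -1.9, 0.2]
opening: 0.0876
gripper_force: 0.0
```

Call:
send_rows(
  deltas=[
    [[-0.027,0.031,0.014],0.029],
    [[-0.055,0.062,0.029],0.058],
    [[-0.082,0.093,0.043],0.086],
    [[-0.11,0.124,0.057],0.115],
    [[-0.137,0.155,0.072],0.144],
  ],
)

```text
clock: 2.53
tool_pos: [0.3758, -0.4052, 0.1769]
orientation: [-180.0, 0.1, 167.5]
force: [1.0, -0.1, -0.3]
opening: 0.0877
gripper_force: 0.0
```

Call:
send_rows(
  deltas=[
    [[-0.02,0.036,0.014],0.029],
    [[-0.04,0.073,0.029],0.058],
    [[-0.06,0.109,0.043],0.086],
    [[-0.079,0.145,0.057],0.115],
    [[-0.099,0.1815,0.072],0.144],
  ],
)

```text
clock: 2.95
tool_pos: [0.4843, -0.2803, 0.1192]
orientation: [180.0, 0.0, 154.5]
force: [0.3, -0.8, -0.1]
opening: 0.0876
gripper_force: 0.0
```

```bash
python3 plan.py 1 483.5 -281.5 120 -25.3 1 483.5 -281.5 69 -25.3
```

```text
t 2.95 [ 484.3 -280.3  119.2] [1.7999e+02 5.0000e-02 1.5451e+02] F [ 0.3 -0.8 -0.1] open 87.6 g 0.0 j6 -105
[0.0003, -0.0018, -0.001, -0.0021]
[0.0, 0.0, 0.0637, -0.0]
```

Call:
send_rows(
  deltas=[
    [[0,-0.001,0.02],-0.002],
    [[0,-0.0015,0.04],-0.002],
    [[0,-0.0015,0.055],-0.002],
    [[0,-0.0015,0.0625],-0.002],
    [[0,-0.0015,0.0625],-0.002],
  ],
)

```text
clock: 3.37
tool_pos: [0.4822, -0.2825, 0.0681]
orientation: [-180.0, -0.1, 154.8]
force: [0.0, -0.2, -0.8]
opening: 0.0877
gripper_force: 0.0
```

Call:
send_rows(
  deltas=[
    [[0,0,0],0],
    [[0,0,0],0],
    [[0,0,0],0],
    [[0,0,0],0],
    [[0,0,0],0],
  ],
  gripper=0.5,
)

```text
clock: 3.78
tool_pos: [0.4832, -0.2828, 0.0701]
orientation: [180.0, 0.1, 154.8]
force: [-0.9, 0.4, 2.1]
opening: 0.0612
gripper_force: 30.0
```

Call:
send_rows(
  deltas=[
    [[0,0,0],0],
    [[0,0,0],0],
    [[0,0,-0.01],0],
    [[0,0,-0.03],0],
    [[0,0,-0.06],0],
  ],
)

```text
clock: 4.2
tool_pos: [0.4809, -0.2822, 0.116]
orientation: [-180.0, -0.3, 154.8]
force: [0.7, -0.3, -3.3]
opening: 0.0617
gripper_force: 30.0
```

```bash
python3 plan.py 3 557 -5.5 130 4.7 1 557 -5.5 95 4.7
```

```text
t 4.2 [ 480.9 -282.2  116. ] [-179.95   -0.3   154.78] F [ 0.7 -0.3 -3.3] open 61.7 g 30.0 j6 -105
[0.0205, 0.1178, -0.0058, -0.1108]
[-0.0003, 0.1196, -0.0058, -0.1108]
[-0.021, 0.1177, -0.0058, -0.1108]
[-0.0, 0.0, 0.0438, -0.0]
```

Call:
send_rows(
  deltas=[
    [[0.004,0.0235,-0.001],-0.022],
    [[0.008,0.047,-0.003],-0.044],
    [[0.0125,0.071,-0.004],-0.066],
    [[0.0165,0.094,-0.005],-0.089],
    [[0.0205,0.118,-0.006],-0.111],
  ],
)

```text
clock: 4.62
tool_pos: [0.5076, -0.1896, 0.1223]
orientation: [-180.0, -0.0, 164.9]
force: [1.3, 0.9, -2.6]
opening: 0.0614
gripper_force: 30.0
```

Call:
send_rows(
  deltas=[
    [[0,0.024,-0.001],-0.022],
    [[0,0.048,-0.003],-0.044],
    [[0,0.072,-0.004],-0.066],
    [[0,0.096,-0.005],-0.089],
    [[0,0.1195,-0.006],-0.111],
  ],
)

```text
clock: 5.03
tool_pos: [0.5328, -0.0972, 0.1271]
orientation: [-180.0, -0.0, 174.9]
force: [0.6, 0.5, -3.1]
opening: 0.0615
gripper_force: 30.0
```

Call:
send_rows(
  deltas=[
    [[-0.004,0.0235,-0.001],-0.022],
    [[-0.008,0.047,-0.003],-0.044],
    [[-0.0125,0.071,-0.004],-0.066],
    [[-0.021,0.118,-0.005],-0.111],
    [[-0.021,0.118,-0.005],-0.111],
  ],
)

```text
clock: 5.45
tool_pos: [0.5605, -0.0015, 0.1316]
orientation: [180.0, 0.1, -174.8]
force: [0.3, -0.3, -2.4]
opening: 0.0618
gripper_force: 30.0
```

```bash
python3 plan.py 1 557 -5.5 130 4.7
python3 - <<'E'
from fit import *
s=ctrl.snapshot("side"); o=ctrl.get_obs(); t=ctrl.snapshot("top")
print(o["tool_pos"])
A=s["color"][247-70:247+50,317-60:317+60,::-1];B=t["color"][243-60:243+60,305-50:305+70,::-1]
cv2.imwrite("pics/hold.png",cv2.resize(np.hstack([A,B]),(800,400),interpolation=cv2.INTER_CUBIC))
E
```

```text
t 5.45 [560.5  -1.5 131.6] [ 1.7997e+02  1.4000e-01 -1.7483e+02] F [ 0.3 -0.3 -2.4] open 61.8 g 30.0 j6 -105
[0.0048, -0.0046, 0.002, 0.0053]
[ 0.55925112 -0.00311861  0.13122096]
```

View pics/hold.png

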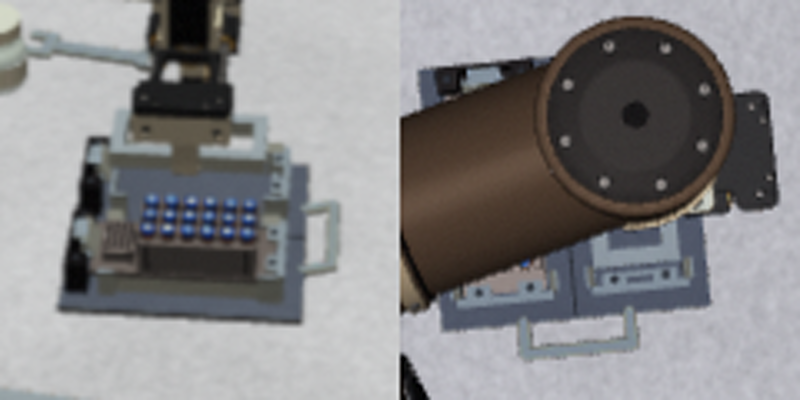

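Run:
```python
from fit import *
s=ctrl.snapshot("side"); t=ctrl.snapshot("top")
O=[ctrl.get_obs()["tool_pos"]]; ctrl.snapshot("top"); O.append(ctrl.get_obs()["tool_pos"])
tp=np.mean(O,0); print((tp*1000).round(1))
D=ctrl.cut_out(s,"riser_mid"); print([(np.round(np.array(d["xy"])*[640,480]),d["conf"],d["pixels"].sum()) for d in D])
d=min(D,key=lambda d:np.hypot(*(np.array(d["xy"])*[640,480]-[318,220])))
k=np.zeros((480,640));
m=d["pixels"].astype(np.uint8); x,y,w,h=cv2.boundingRect(m); print("bbox",x,y,w,h)
hull=np.zeros_like(m); q=cv2.convexHull(np.argwhere(m)[:,::-1].astype(np.int32)); cv2.fillConvexPoly(hull,q,1)
roi=(x-15,y-15,w+30,h+30); K=hull[roi[1]:roi[1]+roi[3],roi[0]:roi[0]+roi[2]].astype(float)
wt=np.ones_like(K); wt[:,295-roi[0]:332-roi[0]]=0
zb=tp[2]-.0695; M["r"]=[M["riser"][0]+[0,0,zb]]
f=lambda q:(wt*np.abs(render(s,"r",(q[0]/100,q[1]/100,q[2]/10),roi)-K)).sum()
q0=np.array([tp[0]*100,tp[1]*100,.85])
r=minimize(f,q0,method="Nelder-Mead",options=dict(initial_simplex=np.vstack([q0,q0+[.6,0,0],q0+[0,.6,0],q0+[0,0,.3]]),xatol=.005,fatol=.01))
print(r.x[:2]*10,np.degrees(r.x[2]/10),r.fun,f(q0),K.sum())
```

```text
[557.8  -6.  130.8]
[(array([321., 224.]), 0.86, np.int64(417)), (array([367., 155.]), 0.81, np.int64(321)), (array([409., 201.]), 0.7, np.int64(594)), (array([253., 193.]), 0.41, np.int64(490)), (array([232., 235.]), 0.32, np.int64(621))]
bbox 290 210 48 19
[559.32216706  -2.66368667] 4.823889490017481 12.698039215686274 39.062745098039215 844.0
```

```bash
python3 plan.py 1 556.9 -6.5 89.5 4.8 1 556.9 -6.5 78 4.8
```

```text
t 5.75 [557.9  -6.4 130.8] [-1.7999e+02 -5.0000e-02 -1.7529e+02] F [-0.2 -0.4 -2.5] open 61.6 g 30.0 j6 -105
[0.0012, -0.0001, 0.0517, -0.001]
[-0.0, 0.0, 0.0144, -0.0]
```

Call:
send_rows(
  deltas=[
    [[0.001,0,0.015],-0.001],
    [[0.001,0,0.028],-0.001],
    [[0.001,0,0.038],-0.001],
    [[0.001,0,0.046],-0.001],
    [[0.001,0,0.051],-0.001],
  ],
)

```text
clock: 6.17
tool_pos: [0.5572, -0.0061, 0.089]
orientation: [-180.0, -0.1, -175.2]
force: [0.5, 0.5, -2.6]
opening: 0.0614
gripper_force: 30.0
```

Call:
send_rows(
  deltas=[
    [[0,0,0.003],0],
    [[0,0,0.006],0],
    [[0,0,0.009],0],
    [[0,0,0.0115],0],
    [[0,0,0.0135],0],
  ],
)

```text
clock: 6.58
tool_pos: [0.5578, -0.0056, 0.0794]
orientation: [180.0, 0.0, -175.1]
force: [-0.4, -1.3, -3.2]
opening: 0.0614
gripper_force: 30.0
```

Run:
```python
from h import *
import subprocess
for i in range(3):
    s=ctrl.snapshot("side"); o=ctrl.get_obs(); print(np.round(np.array(o["tool_pos"])*1000,1),np.round(o["force"],1),np.round(o["moment"],2),np.round(o["orientation"],2))
```

```text
[557.6  -5.6  79.1] [ 0.   0.9 -2.8] [-0.02  0.05  0.03] [ 1.8000e+02 -1.0000e-02 -1.7513e+02]
[557.6  -5.6  79.3] [ 0.5  0.4 -1.6] [ 0.01  0.   -0.01] [-1.8000e+02 -1.0000e-02 -1.7513e+02]
[557.7  -5.6  79.4] [ 0.7  0.1 -3.5] [ 0.03 -0.04  0.04] [ 180.      0.   -175.13]
```

Call:
send_rows(
  deltas=[
    [[0,0,0.0005],0],
    [[0,0,0.001],0],
    [[0,0,0.0015],0],
    [[0,0,0.0018],0],
    [[0,0,0.0018],0],
  ],
)

```text
clock: 7.15
tool_pos: [0.5577, -0.0056, 0.0781]
orientation: [180.0, 0.0, -175.1]
force: [0.4, -0.2, -0.8]
opening: 0.0614
gripper_force: 30.0
```

Call:
send_rows(
  deltas=[
    [[0,0,0],0],
    [[0,0,0],0],
    [[0,0,0],0],
    [[0,0,0],0],
    [[0,0,0],0],
  ],
  gripper=0.8,
)

```text
clock: 7.57
tool_pos: [0.5578, -0.0056, 0.078]
orientation: [180.0, 0.0, -175.1]
force: [0.9, 0.6, -0.9]
opening: 0.0704
gripper_force: 0.0
```

Call:
send_rows(
  deltas=[
    [[0,0,-0.01],0],
    [[0,0,-0.04],0],
    [[0,0,-0.08],0],
    [[0,0,-0.12],0],
    [[0,0,-0.16],0],
  ],
)

```text
clock: 7.98
tool_pos: [0.5574, -0.0058, 0.2079]
orientation: [-180.0, -0.0, -175.1]
force: [1.3, 0.0, -0.7]
opening: 0.0699
gripper_force: 0.0
```

```bash
python3 plan.py 4 421 375.5 180 -8.7 1 421 375.5 94 -8.7
```

```text
t 7.98 [557.4  -5.8 207.9] [-1.7999e+02 -1.0000e-02 -1.7512e+02] F [ 1.3  0.  -0.7] open 69.9 g 0.0 j6 -105
[0.0323, 0.1223, 0.0087, 0.0377]
[0.0395, 0.1202, 0.0087, 0.0377]
[0.0466, 0.1177, 0.0087, 0.0377]
[0.0535, 0.1147, 0.0087, 0.0377]
[0.0, 0.0, 0.1075, -0.0]
```

```bash
python3 - <<'E'
from fit import *
t=ctrl.snapshot("side"); D=ctrl.cut_out(t,"riser_mid"); print([(np.round(np.array(d["xy"])*[640,480]),round(d["conf"],2)) for d in D])
save(t,"riserin.png",(257,187,120,100),5)
E
python3 plan.py 4 416 375 180 -8.6 1 416 375 76 -8.6
```

```text
[(array([409., 200.]), 0.79), (array([359., 153.]), 0.71), (array([315., 232.]), 0.63)]
t 8.08 [560.4  -5.2 212.3] [ 179.95    0.57 -175.07] F [ 0.1 -0.2  1. ] open 70.2 g 0.0 j6 -105
[0.0347, 0.1222, 0.0101, 0.0376]
[0.0419, 0.12, 0.0101, 0.0376]
[0.0489, 0.1173, 0.0101, 0.0376]
[0.0557, 0.1142, 0.0101, 0.0376]
[0.0, 0.0, 0.13, -0.0]
```

View pics/riserin.png

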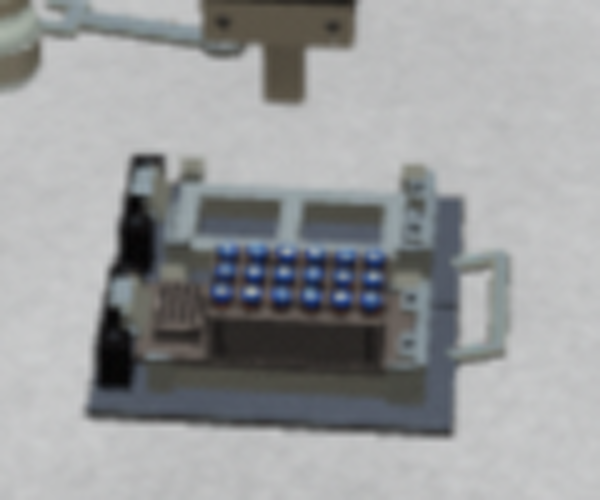

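The riser lies flat in the empty bay (crop about 175–415, 185–250), between the stops. Next is the rack.

Call:
send_rows(
  deltas=[
    [[0.007,0.0245,0.002],0.0075],
    [[0.014,0.049,0.004],0.015],
    [[0.021,0.073,0.006],0.0225],
    [[0.028,0.098,0.008],0.03],
    [[0.0345,0.122,0.01],0.0375],
  ],
  gripper=1,
)

```text
clock: 8.5
tool_pos: [0.5213, 0.09, 0.1982]
orientation: [180.0, 0.0, -178.6]
force: [-0.3, 0.4, -0.5]
opening: 0.0874
gripper_force: 0.0
```

Call:
send_rows(
  deltas=[
    [[0.0085,0.024,0.002],0.0075],
    [[0.017,0.048,0.004],0.015],
    [[0.025,0.072,0.006],0.0225],
    [[0.0335,0.096,0.008],0.03],
    [[0.042,0.12,0.01],0.0375],
  ],
)

```text
clock: 8.92
tool_pos: [0.4853, 0.1852, 0.1902]
orientation: [180.0, 0.0, 178.1]
force: [0.1, -0.6, 0.5]
opening: 0.0874
gripper_force: 0.0
```

Call:
send_rows(
  deltas=[
    [[0.01,0.0235,0.002],0.0075],
    [[0.02,0.047,0.004],0.015],
    [[0.029,0.07,0.006],0.0225],
    [[0.039,0.094,0.008],0.03],
    [[0.049,0.117,0.01],0.0375],
  ],
)

```text
clock: 9.33
tool_pos: [0.4492, 0.2801, 0.1821]
orientation: [180.0, 0.0, 174.7]
force: [-1.1, -0.2, -0.1]
opening: 0.0876
gripper_force: 0.0
```

Call:
send_rows(
  deltas=[
    [[0.011,0.023,0.002],0.0075],
    [[0.022,0.046,0.004],0.015],
    [[0.039,0.08,0.006],0.0225],
    [[0.0557,0.114,0.01],0.0375],
    [[0.0557,0.114,0.01],0.0375],
  ],
)

```text
clock: 9.75
tool_pos: [0.4127, 0.378, 0.1739]
orientation: [179.9, 0.0, 171.4]
force: [-0.2, -0.2, 0.0]
opening: 0.0875
gripper_force: 0.0
```

```bash
python3 plan.py 1 416 375 110 -8.6
python3 - <<'E'
from fit import *
s=ctrl.snapshot("side"); o=ctrl.get_obs(); print(np.array(o["tool_pos"])*1000)
E
```

```text
t 9.75 [412.7 378.  173.9] [1.7992e+02 4.0000e-02 1.7144e+02] F [-0.2 -0.2  0. ] open 87.5 g 0.0 j6 -161
[-0.0047, -0.0031, 0.0799, 0.0004]
[412.8115805  376.08594328 173.75865459]
```

Call:
send_rows(
  deltas=[
    [[-0.004,-0.0006,0.035],0],
    [[-0.004,-0.0006,0.07],0],
    [[-0.004,-0.0006,0.1],0],
    [[-0.004,-0.0006,0.117],0],
    [[-0.004,-0.0006,0.122],0],
  ],
)

```text
clock: 10.22
tool_pos: [0.4161, 0.3711, 0.074]
orientation: [-179.8, -0.1, 171.3]
force: [0.2, -1.4, 0.8]
opening: 0.0877
gripper_force: 0.0
```

Call:
send_rows(
  deltas=[
    [[0,0,0],0],
    [[0,0,0],0],
    [[0,0,0],0],
    [[0,0,0],0],
    [[0,0,0],0],
  ],
  gripper=0.5,
)

```text
clock: 10.63
tool_pos: [0.4172, 0.3738, 0.0775]
orientation: [179.9, 0.1, 171.4]
force: [0.2, -0.5, 1.3]
opening: 0.0601
gripper_force: 20.1
```

```bash
python3 plan.py 1 416 375 180 -8.6
```

```text
t 10.63 [417.2 373.8  77.5] [1.7987e+02 5.0000e-02 1.7138e+02] F [ 0.2 -0.5  1.3] open 60.1 g 20.1 j6 -161
[0.0017, 0.0012, -0.1282, -0.0002]
```

Call:
send_rows(
  deltas=[
    [[0,0,-0.005],0],
    [[0,0,-0.03],0],
    [[0,0,-0.065],0],
    [[0,0,-0.1],0],
    [[0,0,-0.125],0],
  ],
)

```text
clock: 11.05
tool_pos: [0.4168, 0.3732, 0.1788]
orientation: [179.9, 0.0, 171.4]
force: [-0.1, 1.2, -3.3]
opening: 0.06
gripper_force: 29.9
```

```bash
python3 plan.py 4 558 -6 175 4.8 1 558 -6 145 4.8
```

```text
t 11.05 [416.8 373.2 178.8] [1.7994e+02 3.0000e-02 1.7138e+02] F [-0.1  1.2 -3.3] open 60.0 g 29.9 j6 -161
[-0.0614, -0.1105, 0.0012, -0.0373]
[-0.0548, -0.1139, 0.0012, -0.0373]
[-0.0481, -0.117, 0.0012, -0.0373]
[-0.0411, -0.1196, 0.0012, -0.0373]
[-0.0, 0.0, 0.0375, 0.0]
```

Call:
send_rows(
  deltas=[
    [[-0.01,-0.018,0],-0.0075],
    [[-0.023,-0.04,0],-0.015],
    [[-0.036,-0.063,0],-0.0225],
    [[-0.049,-0.087,0],-0.03],
    [[-0.0614,-0.1105,0.001],-0.0373],
  ],
)

```text
clock: 11.47
tool_pos: [0.4519, 0.2772, 0.1758]
orientation: [180.0, -0.0, 174.8]
force: [0.2, -0.8, -3.0]
opening: 0.0598
gripper_force: 29.9
```

Call:
send_rows(
  deltas=[
    [[-0.011,-0.023,0],-0.0075],
    [[-0.022,-0.046,0],-0.015],
    [[-0.033,-0.068,0],-0.0225],
    [[-0.044,-0.091,0],-0.03],
    [[-0.0548,-0.114,0.001],-0.0373],
  ],
)

```text
clock: 11.88
tool_pos: [0.4871, 0.1824, 0.175]
orientation: [180.0, -0.0, 178.1]
force: [-0.3, 0.4, -3.4]
opening: 0.0598
gripper_force: 29.9
```

Call:
send_rows(
  deltas=[
    [[-0.01,-0.0235,0],-0.0075],
    [[-0.019,-0.047,0],-0.015],
    [[-0.029,-0.07,0],-0.0225],
    [[-0.0385,-0.0935,0],-0.03],
    [[-0.048,-0.117,0.001],-0.0373],
  ],
)

```text
clock: 12.3
tool_pos: [0.5224, 0.0876, 0.1742]
orientation: [180.0, -0.0, -178.5]
force: [0.4, -0.3, -2.4]
opening: 0.0598
gripper_force: 29.9
```

Call:
send_rows(
  deltas=[
    [[-0.009,-0.026,0],-0.0075],
    [[-0.018,-0.052,0],-0.015],
    [[-0.027,-0.078,0],-0.0225],
    [[-0.036,-0.103,0],-0.03],
    [[-0.041,-0.1195,0.001],-0.0373],
  ],
)

```text
clock: 12.72
tool_pos: [0.5578, -0.0077, 0.1733]
orientation: [-180.0, -0.0, -175.2]
force: [0.2, 0.7, -2.5]
opening: 0.0597
gripper_force: 29.9
```

Call:
send_rows(
  deltas=[
    [[0,0,0.005],0],
    [[0,0,0.015],0],
    [[0,0,0.025],0],
    [[0,0,0.034],0],
    [[0,0,0.036],0],
  ],
)

```text
clock: 13.13
tool_pos: [0.5566, -0.0056, 0.1425]
orientation: [-180.0, -0.2, -175.2]
force: [0.6, -0.6, -2.8]
opening: 0.0599
gripper_force: 29.9
```

```bash
cat > rel.py <<'E'
from fit import *
import sys
H=float(sys.argv[1]) # tcp - underside, mm
s=ctrl.snapshot("side"); ctrl.snapshot("top"); o=ctrl.get_obs(); tp=np.array(o["tool_pos"]); print((tp*1000).round(1),np.round(o["orientation"],2),np.round(o["force"],1))
D=ctrl.cut_out(s,"rack_mid"); print([(np.round(np.array(d["xy"])*[640,480]),round(d["conf"],2),int(d["pixels"].sum())) for d in D])
c=proj(s,[tp-[0,0,.055]])[0]; d=min(D,key=lambda d:np.hypot(*(np.array(d["xy"])*[640,480]-c)))
m=d["pixels"].astype(np.uint8); x,y,w,h=cv2.boundingRect(m); roi=(x-15,y-15,w+30,h+30); sl=np.s_[roi[1]:roi[1]+roi[3],roi[0]:roi[0]+roi[2]]
K=m[sl].astype(float)
M["r"]=[b+[0,0,tp[2]-H/1000] for b in M["rack"]]
g=proj(s,[tp+[-.013,.03,0],tp+[.013,.03,0]])[:,0]; wt=np.ones_like(K); a,b=sorted(g); wt[:,int(a)-roi[0]-2:int(b)-roi[0]+3]=0
yaw=np.radians(o["orientation"][2]+180)
f=lambda q:(wt*np.abs(render(s,"r",(q[0]/100,q[1]/100,yaw),roi)-K)).sum()
q0=tp[:2]*100; r=minimize(f,q0,method="Nelder-Mead",options=dict(initial_simplex=np.vstack([q0,q0+[.6,0],q0+[0,.6]]),xatol=.005,fatol=.01))
p=r.x/100; C=np.array([.5584,-.0033]); a=np.radians(4.9); v=p-C
print("rack(side)",(p*1000).round(1),"in carrier",(1000*np.array([np.cos(a)*v[0]+np.sin(a)*v[1],-np.sin(a)*v[0]+np.cos(a)*v[1]])).round(1),r.fun,K.sum())
im=s["color"][:,:,::-1].copy(); im=cv2.resize(im,None,fx=5,fy=5,interpolation=cv2.INTER_CUBIC)
for b in M["r"]: cv2.polylines(im,[cv2.convexHull(((proj(s,tf(b,(*p,yaw)))+.5)*5).astype(np.int32))],True,(0,255,0),1)
cv2.imwrite("pics/"+sys.argv[2],im[170*5:290*5,250*5:390*5])
E
python3 rel.py 77 rel1.png; python3 plan.py 1 557.8 -6.2 140 4.8
```

```text
[557.2  -5.6 143.5] [-1.7998e+02 -1.0000e-01 -1.7515e+02] [ 0.2  0.  -2.5]
[(array([324., 395.]), 0.68, 2201)]
rack(side) [557.2  -5.6] in carrier [-1.4 -2.2] 1716.0 2201.0
t 13.28 [557.6  -5.6 144. ] [-1.7998e+02 -4.0000e-02 -1.7515e+02] F [ 0.3  0.1 -3.2] open 59.5 g 29.9 j6 -105
[-0.0002, -0.0008, 0.0051, 0.0006]
```

View pics/rel1.png

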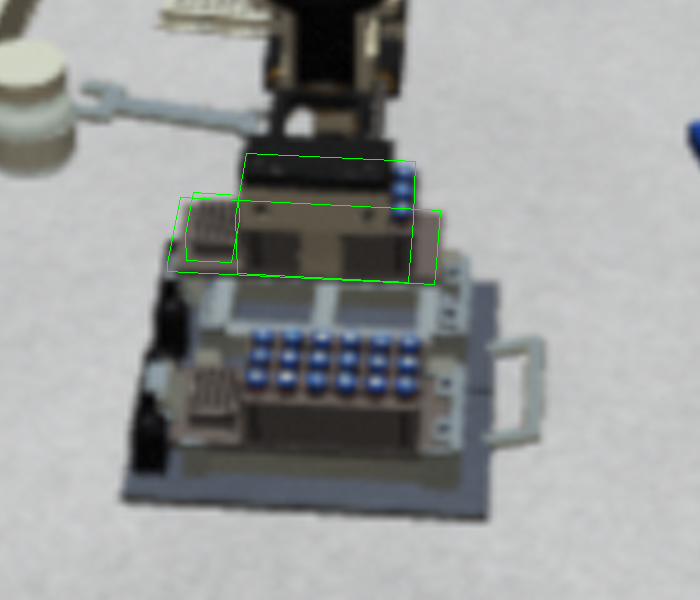

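Overlay fits the held rack: its tongue end is at about (437,245), and the rack sits about 1 mm short of the bay centre along x. Now I'll descend by feel onto the catch end.

Call:
send_rows(
  deltas=[
    [[-0.001,0.001,0.005],0],
    [[-0.001,0.001,0.009],0],
    [[-0.001,0.001,0.013],0],
    [[-0.001,0.001,0.016],0],
    [[-0.001,0.001,0.017],0],
  ],
)

```text
clock: 13.7
tool_pos: [0.5582, -0.0053, 0.1302]
orientation: [-180.0, -0.0, -175.2]
force: [-0.5, 0.6, -3.0]
opening: 0.0597
gripper_force: 29.9
```

Call:
send_rows(
  deltas=[
    [[0,0,0.0012],0],
    [[0,0,0.0025],0],
    [[0,0,0.0037],0],
    [[0,0,0.005],0],
    [[0,0,0.0062],0],
  ],
)

```text
clock: 14.12
tool_pos: [0.5585, -0.0052, 0.1258]
orientation: [180.0, 0.0, -175.2]
force: [-2.2, 0.7, 0.6]
opening: 0.0602
gripper_force: 29.9
```

Call:
send_rows(
  deltas=[
    [[0,0,0.001],0],
    [[0,0,0.002],0],
    [[0,0,0.003],0],
    [[0,0,0.004],0],
    [[0,0,0.005],0],
  ],
)

```text
clock: 14.53
tool_pos: [0.5586, -0.005, 0.1219]
orientation: [180.0, 0.0, -175.2]
force: [-4.1, 3.5, 4.2]
opening: 0.0597
gripper_force: 30.0
```

Call:
send_rows(
  deltas=[
    [[0,0.0005,0.001],0],
    [[0,0.001,0.002],0],
    [[0,0.001,0.003],0],
    [[0,0.001,0.004],0],
    [[0,0.001,0.005],0],
  ],
)

```text
clock: 14.95
tool_pos: [0.5584, -0.0045, 0.1177]
orientation: [-180.0, -0.0, -175.2]
force: [-3.4, 0.7, 2.7]
opening: 0.0598
gripper_force: 30.0
```

Run:
```python
from h import *
for i in range(3):
    s=ctrl.snapshot("side"); o=ctrl.get_obs(); print(np.round(np.array(o["tool_pos"])*1000,1),np.round(o["force"],1),np.round(o["moment"],2),np.round(o["orientation"],2))
save(s,"tilt.png",(250,170,140,120),5)
```

```text
[558.3  -4.5 117.5] [-2.4  0.7  3.4] [0.26 0.84 0.16] [-1.8000e+02 -3.0000e-02 -1.7521e+02]
[558.3  -4.5 117.6] [-3.1  0.5  2.6] [0.27 0.87 0.07] [-1.8000e+02 -2.0000e-02 -1.7521e+02]
[558.3  -4.5 117.6] [-3.7  0.7  2.6] [0.27 0.91 0.08] [-1.7999e+02 -2.0000e-02 -1.7521e+02]
```

View pics/tilt.png

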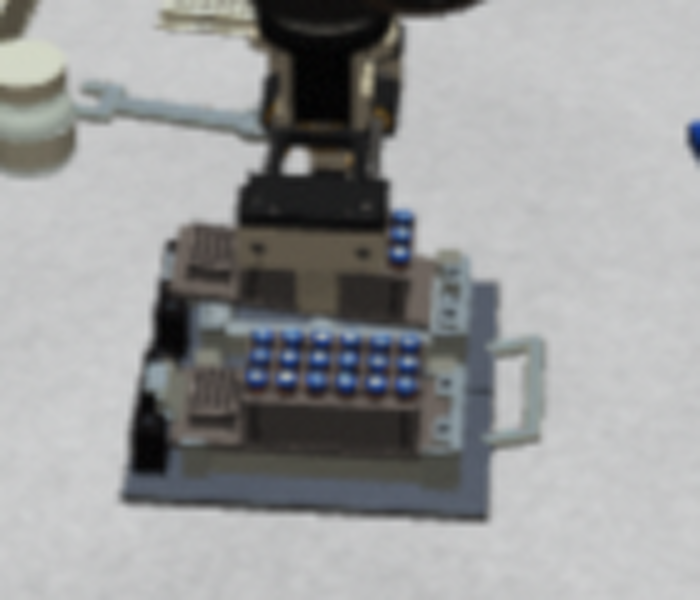

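The rack tilts as intended: pad end up on the catch at about (205,240), tongue end lower at about (435,310). I'll correct y and continue down.

Call:
send_rows(
  deltas=[
    [[0,-0.001,0.0005],0],
    [[0,-0.002,0.001],0],
    [[0,-0.002,0.002],0],
    [[0,-0.002,0.003],0],
    [[0,-0.002,0.004],0],
  ],
)

```text
clock: 15.52
tool_pos: [0.5586, -0.0059, 0.1145]
orientation: [180.0, 0.0, -175.2]
force: [-4.6, 1.8, 3.3]
opening: 0.0597
gripper_force: 30.0
```

Call:
send_rows(
  deltas=[
    [[0,0,0.0007],0],
    [[0,0,0.0014],0],
    [[0,0,0.002],0],
    [[0,0,0.003],0],
    [[0,0,0.004],0],
  ],
)

```text
clock: 15.93
tool_pos: [0.5586, -0.006, 0.112]
orientation: [-180.0, 0.0, -175.2]
force: [-9.5, 4.5, 20.1]
opening: 0.0598
gripper_force: 30.0
```

```bash
cat > ob.py <<'E'
from h import *
for i in range(2):
    s=ctrl.snapshot("side"); o=ctrl.get_obs(); print(np.round(np.array(o["tool_pos"])*1000,1),np.round(o["force"],1),np.round(o["moment"],2),np.round(o["orientation"],2))
import sys
if len(sys.argv)>1: save(s,sys.argv[1],(250,170,140,120),5)
E
python3 ob.py
```

```text
[558.6  -6.  112.1] [-6.7  2.3 10.8] [1.23 2.03 0.17] [-1.7999e+02  1.0000e-02 -1.7518e+02]
[558.6  -6.  112.1] [-6.9  2.8 10.4] [1.24 2.11 0.25] [-1.7999e+02  2.0000e-02 -1.7519e+02]
```

Call:
send_rows(
  deltas=[
    [[0.001,0,-0.001],0],
    [[0.003,0,-0.001],0],
    [[0.005,0,-0.001],0],
    [[0.007,0,-0.001],0],
    [[0.009,0,0],0],
  ],
)

```text
clock: 16.45
tool_pos: [0.5528, -0.0066, 0.112]
orientation: [-180.0, 0.2, -175.2]
force: [5.6, -0.7, 5.8]
opening: 0.0601
gripper_force: 30.0
```

```bash
python3 ob.py slide.png
```

```text
[552.7  -6.6 112. ] [ 4.2 -0.8  2.8] [-0.18 -1.3  -0.07] [-179.99    0.18 -175.17]
[552.6  -6.5 112. ] [ 3.2 -0.8  2.4] [-0.18 -1.48 -0.  ] [-1.8000e+02  1.6000e-01 -1.7518e+02]
```

View pics/slide.png

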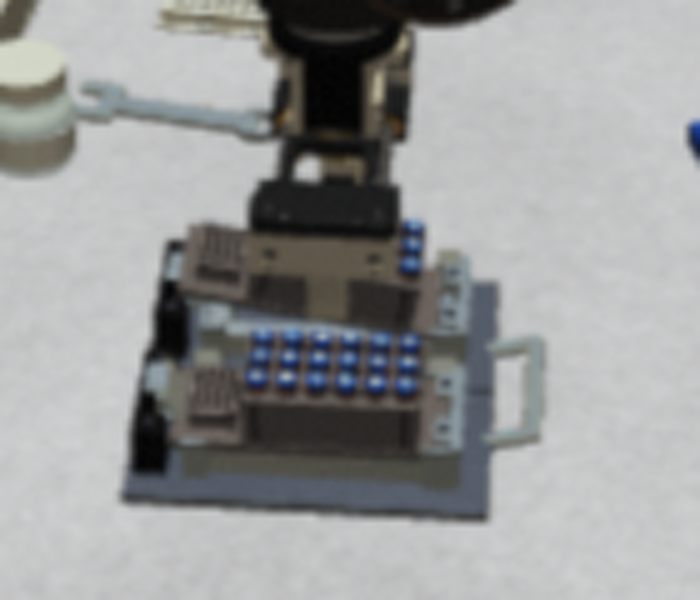

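Call:
send_rows(
  deltas=[
    [[0.001,0,-0.0005],0],
    [[0.002,0,-0.0005],0],
    [[0.003,0,0],0],
    [[0.004,0,0],0],
    [[0.004,0,0],0],
  ],
)

```text
clock: 16.97
tool_pos: [0.547, -0.0071, 0.1107]
orientation: [-180.0, -0.1, -175.2]
force: [0.4, 0.1, -1.2]
opening: 0.06
gripper_force: 30.0
```

```bash
python3 ob.py
```

```text
[547.   -7.1 110.7] [0.9 1.  0. ] [ 0.08  0.2  -0.06] [-1.7999e+02 -1.4000e-01 -1.7523e+02]
[547.   -7.1 110.7] [-2.   0.8 -1. ] [0.11 0.35 0.  ] [-1.7999e+02 -1.4000e-01 -1.7523e+02]
```

Call:
send_rows(
  deltas=[
    [[0,0,0.001],0],
    [[0,0,0.002],0],
    [[0,0,0.003],0],
    [[0,0,0.004],0],
    [[0,0,0.004],0],
  ],
)

```text
clock: 17.48
tool_pos: [0.548, -0.0071, 0.109]
orientation: [-180.0, -0.0, -175.2]
force: [-3.9, -0.1, 11.8]
opening: 0.0595
gripper_force: 30.0
```

```bash
python3 ob.py slide2.png
```

```text
[548.   -7.1 109. ] [-4.1 -0.  11.6] [-0.01  1.93  0.01] [-1.7997e+02 -2.0000e-02 -1.7518e+02]
[548.   -7.1 109. ] [-2.9 -0.2 12.3] [-0.05  1.95  0.  ] [-1.7998e+02 -2.0000e-02 -1.7518e+02]
```

View pics/slide2.png

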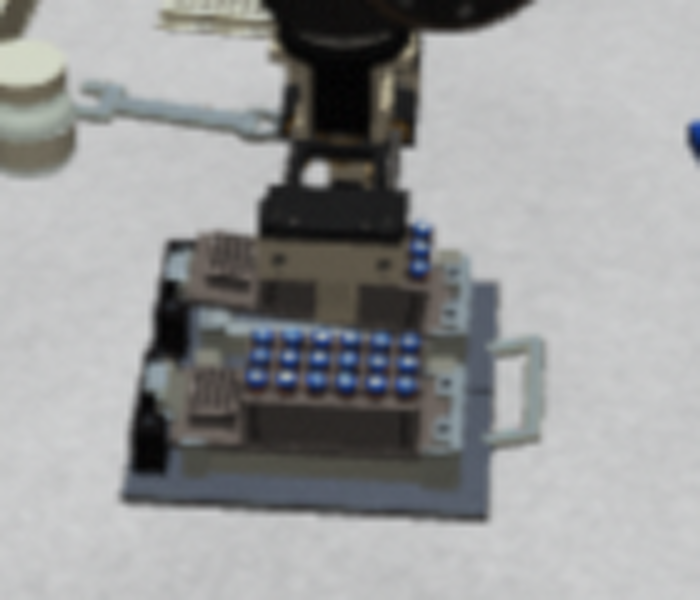

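The tongue is now under the hooks at about (445,300), and the pad end rests on the ramp at about (225,265). Now I'll ease off, let go and raise the gripper.

Call:
send_rows(
  deltas=[
    [[0,0,-0.001],0],
    [[0,0,-0.002],0],
    [[0,0,-0.002],0],
    [[0,0,-0.002],0],
    [[0,0,-0.002],0],
  ],
)

```text
clock: 18.0
tool_pos: [0.5479, -0.0069, 0.1095]
orientation: [-180.0, -0.0, -175.2]
force: [-0.9, -0.4, -0.7]
opening: 0.0597
gripper_force: 30.0
```

Call:
send_rows(
  deltas=[
    [[0,0,0],0],
    [[0,0,0],0],
    [[0,0,0],0],
    [[0,0,0],0],
    [[0,0,0],0],
  ],
  gripper=0.8,
)

```text
clock: 18.42
tool_pos: [0.5484, -0.0068, 0.1099]
orientation: [180.0, 0.0, -175.2]
force: [0.1, 0.3, 0.2]
opening: 0.0699
gripper_force: 0.0
```

Call:
send_rows(
  deltas=[
    [[0,0,-0.005],0],
    [[0,0,-0.02],0],
    [[0,0,-0.04],0],
    [[0,0,-0.06],0],
    [[0,0,-0.08],0],
  ],
)

```text
clock: 18.83
tool_pos: [0.5481, -0.0069, 0.1747]
orientation: [-180.0, -0.0, -175.2]
force: [-0.7, -0.0, -0.3]
opening: 0.07
gripper_force: 0.0
```

```bash
python3 ob.py placed.png;python3 plan.py 1 611 -1 172 4.8 1 611 -1 128 4.8
python3 - <<'E'
from h import *
s=ctrl.snapshot("side"); print([(np.round(np.array(d["xy"])*[640,480],1),round(d["conf"],2)) for d in ctrl.boxes_of(s,"rack_pad")])
a=np.radians(4.8); c,n=np.cos(a),np.sin(a)
# side bias (+1.4,+3.3) mm
for x,z in((53,42),(53,56)): print(proj(s,[[.5584+c*x/1000,-.0033+n*x/1000,z/1000]]))
E
```

```text
[549.7  -6.7 178.1] [ 1.9 -0.4  3.1] [ 0.03 -0.26 -0.04] [ 179.99    0.26 -175.16]
[549.7  -6.6 176.8] [ 0.4 -0.1 -0.3] [-0.02 -0.06 -0.01] [ 179.97    0.28 -175.17]
t 18.93 [549.7  -6.6 176.8] [ 179.97    0.28 -175.17] F [ 0.4 -0.1 -0.3] open 70.2 g 0.0 j6 -105
[-0.0769, 0.0005, 0.006, 0.0004]
[-0.0, 0.0, 0.055, -0.0]
[(array([317.9, 225.1]), 0.97), (array([323.9, 392.8]), 0.64), (array([314.1, 253.1]), 0.17)]
[[295.8987956  224.98723387]]
[[295.80028174 221.1189031 ]]
```

View pics/placed.png

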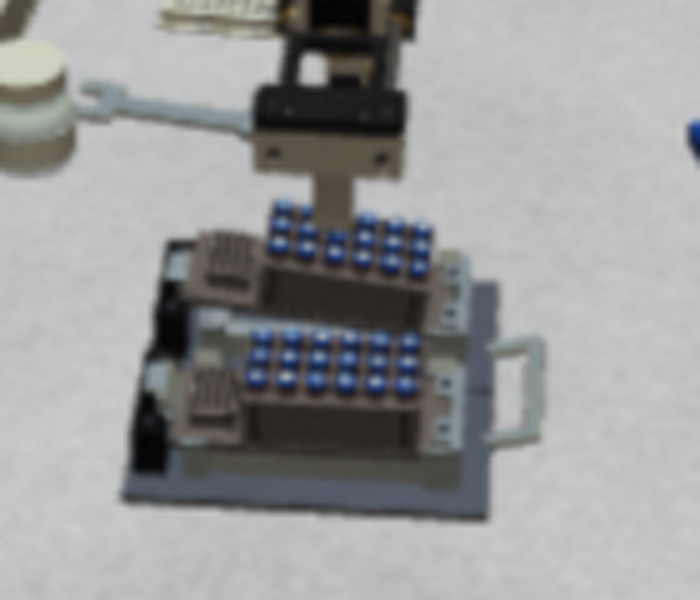

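The rack is released, with the tongue under the hooks at about (445,310) and the pad at about (232,258), where it should be. That was the tenth and last picture. Next: close the fingers, go over the pad and press by feel.

Call:
send_rows(
  deltas=[
    [[-0.025,0,0],0],
    [[-0.05,0,0],0],
    [[-0.07,0,0],0],
    [[-0.0765,0,0],0],
    [[-0.0765,0,0],0],
  ],
  gripper=0,
)

```text
clock: 19.45
tool_pos: [0.6096, -0.0017, 0.1724]
orientation: [-180.0, -0.1, -175.2]
force: [0.0, -0.2, -0.1]
opening: 0.0423
gripper_force: 0.0
```

Call:
send_rows(
  deltas=[
    [[0,0,0.02],0],
    [[0,0,0.035],0],
    [[0,0,0.045],0],
    [[0,0,0.052],0],
    [[0,0,0.055],0],
  ],
)

```text
clock: 19.87
tool_pos: [0.6083, -0.0019, 0.1288]
orientation: [-180.0, -0.1, -175.2]
force: [-0.3, 0.1, 0.4]
opening: 0.0087
gripper_force: 0.0
```

```bash
python3 ob.py; python3 plan.py 1 610.8 -1.8 122 4.8
```

```text
[608.5  -1.8 128.9] [-0.1  0.5 -0.2] [-0.02  0.01  0.03] [-1.7999e+02 -8.0000e-02 -1.7520e+02]
[608.9  -1.8 129.6] [0.7 0.7 0.5] [ 0.03 -0.02 -0.03] [-1.7999e+02 -3.0000e-02 -1.7520e+02]
t 19.97 [608.9  -1.8 129.6] [-1.7999e+02 -3.0000e-02 -1.7520e+02] F [0.7 0.7 0.5] open 2.3 g 0.0 j6 -103
[-0.0024, -0.0002, 0.0095, 0.0001]
```

Pressing in small steps.

Call:
send_rows(
  deltas=[
    [[-0.001,0,0.0015],0],
    [[-0.002,0,0.003],0],
    [[-0.002,0,0.0045],0],
    [[-0.002,0,0.006],0],
    [[-0.002,0,0.0075],0],
  ],
)

```text
clock: 20.38
tool_pos: [0.611, -0.0016, 0.1243]
orientation: [-180.0, 0.0, -175.2]
force: [-1.9, -0.4, 6.2]
opening: 0.0006
gripper_force: 2.8
```

Call:
send_rows(
  deltas=[
    [[0,0,0.001],0],
    [[0,0,0.002],0],
    [[0,0,0.003],0],
    [[0,0,0.004],0],
    [[0,0,0.005],0],
  ],
)

```text
clock: 20.8
tool_pos: [0.6109, -0.0017, 0.1204]
orientation: [-180.0, 0.0, -175.2]
force: [-2.2, -0.1, 6.7]
opening: 0.0001
gripper_force: 3.5
```

Call:
send_rows(
  deltas=[
    [[0,0,0.001],0],
    [[0,0,0.002],0],
    [[0,0,0.003],0],
    [[0,0,0.004],0],
    [[0,0,0.005],0],
  ],
)

```text
clock: 21.22
tool_pos: [0.6109, -0.0017, 0.1166]
orientation: [-180.0, 0.0, -175.2]
force: [-3.3, 0.1, 7.3]
opening: 0.0
gripper_force: 4.2
```

Call:
send_rows(
  deltas=[
    [[0,0,0.001],0],
    [[0,0,0.002],0],
    [[0,0,0.003],0],
    [[0,0,0.004],0],
    [[0,0,0.005],0],
  ],
)

```text
clock: 21.63
tool_pos: [0.6111, -0.0015, 0.1118]
orientation: [180.0, 0.0, -175.2]
force: [0.6, -0.7, 1.8]
opening: -0.0
gripper_force: 0.8
```

Call:
send_rows(
  deltas=[
    [[0,0,0.0007],0],
    [[0,0,0.0014],0],
    [[0,0,0.002],0],
    [[0,0,0.0027],0],
    [[0,0,0.0035],0],
  ],
)

```text
clock: 22.05
tool_pos: [0.6103, -0.0017, 0.1086]
orientation: [180.0, -0.1, -175.2]
force: [-1.0, 0.1, -0.2]
opening: 0.0005
gripper_force: 0.0
```

Call:
send_rows(
  deltas=[
    [[0,0,0.0005],0],
    [[0,0,0.001],0],
    [[0,0,0.0015],0],
    [[0,0,0.002],0],
    [[0,0,0.0025],0],
  ],
)

```text
clock: 22.47
tool_pos: [0.6102, -0.0017, 0.1078]
orientation: [-180.0, -0.1, -175.2]
force: [-7.1, 1.9, 14.7]
opening: 0.0003
gripper_force: 7.6
```

```bash
python3 ob.py
```

```text
[610.2  -1.7 107.9] [-4.5  0.7 11.1] [0.31 1.97 0.04] [-1.7998e+02 -6.0000e-02 -1.7518e+02]
[610.2  -1.7 107.9] [-5.6  0.2 11.4] [ 0.39  2.05 -0.03] [-1.7999e+02 -5.0000e-02 -1.7518e+02]
```

The press force dropped at the snap, and the pad now feels solid at its home height of 42 mm. I'll lift off and check by fit.

Call:
send_rows(
  deltas=[
    [[0,0,-0.01],0],
    [[0,0,-0.04],0],
    [[0,0,-0.08],0],
    [[0,0,-0.12],0],
    [[0,0,-0.16],0],
  ],
)

```text
clock: 22.98
tool_pos: [0.6104, -0.0017, 0.2364]
orientation: [-180.0, -0.0, -175.2]
force: [0.1, -0.3, 0.4]
opening: 0.0005
gripper_force: 0.0
```

Call:
send_rows(
  deltas=[
    [[0.04,-0.03,0],0],
    [[0.08,-0.07,0],0],
    [[0.1,-0.11,0],0],
    [[0.1,-0.15,0],0],
    [[0.1,-0.19,0],0],
  ],
)

```text
clock: 23.4
tool_pos: [0.5427, -0.161, 0.2361]
orientation: [180.0, 0.1, -175.2]
force: [0.7, 1.0, -0.3]
opening: 0.0004
gripper_force: 0.0
```

Run:
```python
from fit import *
s=ctrl.snapshot("side")
D=ctrl.cut_out(s,"rack_mid"); print([(np.round(np.array(d["xy"])*[640,480]),round(d["conf"],2),int(d["pixels"].sum())) for d in D])
print([(np.round(np.array(d["xy"])*[640,480],1),round(d["conf"],2)) for d in ctrl.boxes_of(s,"rack_pad")])
# blue vial caps: fit both racks' 18 caps; compare line slope in the empty bay vs full bay
h=cv2.cvtColor(s["color"],cv2.COLOR_RGB2HSV)
m=cv2.inRange(h,(100,120,60),(130,255,255)); m[:, :280]=0; m[:,345:]=0; m[:195]=0; m[275:]=0
n,l,st,c=cv2.connectedComponentsWithStats(m); print([(c[i].round(1).tolist(),int(st[i,4])) for i in range(1,n)])
C=lambda x,y,z:[.5584+.9963*x-.0854*y,-.0033+.0854*x+.9963*y,z]
xs=[(x,0,.066) for x in(-.052,.028)]; print("expected empty",proj(s,[C(*q) for q in xs]),"full",proj(s,[C(q[0],.1,q[2]) for q in xs]))
```

```text
[(array([316., 226.]), 0.75, 949), (array([324., 394.]), 0.71, 2203)]
[(array([289.3, 221.7]), 0.68), (array([325., 395.]), 0.66), (array([317.7, 226.1]), 0.65)]
[([306.2, 215.4], 5), ([311.4, 218.2], 9), ([317.3, 218.2], 10), ([323.0, 216.2], 4), ([328.5, 216.3], 6), ([334.2, 216.8], 4), ([305.8, 219.4], 5), ([327.9, 220.3], 7), ([322.5, 220.5], 4), ([333.5, 220.5], 4), ([305.0, 223.0], 3), ([311.0, 223.2], 4), ([316.0, 223.2], 6), ([333.2, 223.8], 5), ([322.0, 224.0], 3), ([328.0, 224.0], 3), ([302.0, 237.6], 5), ([308.1, 240.1], 14), ([326.0, 238.3], 6), ([313.8, 238.4], 5), ([319.5, 238.3], 6), ([331.6, 239.0], 5), ([301.8, 241.2], 5), ([319.1, 242.1], 8), ([313.3, 242.4], 7), ([325.0, 243.2], 4), ([331.0, 243.5], 6), ([312.9, 246.3], 7), ([319.4, 246.4], 5), ([301.0, 246.0], 3), ([307.0, 246.0], 3), ([325.0, 247.0], 3), ([330.5, 247.3], 6)]
expected empty [[332.56878231 220.10840727]
 [304.47783067 218.76627657]] full [[330.67019031 242.55005869]
 [301.11994921 241.08416659]]
```

The vial rows in the loaded bay are level and match the full bay in height, with about 2 mm offset along x, which is within the play. Handing in.

```bash
python3 -c "
from plant import ctrl
print(ctrl.close_job())"
```

```text
the job is handed in; nothing more can be done
None
```

I laid the riser in the bay, fitted the rack tongue-first under the hooks, pressed its pad until the catch snapped (about 7 N, then about 15 N in a final check press), let go of everything and handed the job in at about 23.5 s; no verdict was returned.

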